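# Park the sanding block in its dock

### The arm

A 6-joint arm with a two-finger parallel gripper is mounted at the origin on a cart in front of the work surface, level with it; the furniture and walls round the work are solid. World frame = base frame: x ahead of the robot, y to its left, z up, the work surface at z = 0. Lengths are in mm, angles in rad, forces in N, time in s.
With the tool pointing down it reaches from about 400 to 925 mm from the base axis. Payload 12.5 kg.
Tool frame: the origin (TCP) lies midway between the tips of the shut fingers; the grasp point (between the pads) lies 19 mm behind it; z points along the fingers, y is the line along which they close (so a half turn about z gives the same grasp; the last joint's range is limited). The gripper opens to 95 mm and grips with 3 to 60 N. Pads are 20 mm wide; open, the fingers measure 119 mm over their backs; the gripper's body (75 mm by 180 mm) begins 59 mm behind the grasp point.
Start: joints at [-1.223, 0.491, 1.559, -0, 1.092, -0.106], TCP at [274.014, -561.75, 214.661] pointing down, gripper open.
Joint ranges: [-3.1, 3.1], [-0.84, 2.19], [0.05, 2.79], [-1.13, 4.28], [0.06, 2.93], [-2.69, 2.69]. Speed limits (rad/s): [2.22, 2.22, 2.79, 3.14, 3.14, 3.14].

### API

Orientations are given as [roll, pitch, yaw] about the fixed x, y, z axes, in that order (R = Rz(yaw) Ry(pitch) Rx(roll)).
In Python, from cell import readout, eyes, env gives the robot as it stands.
- The arm moves only by the tool move_arm, never from a script. Its argument "plan" is a list of rows, each a list of 3 entries, a list of its own where there are three numbers: the turn, a rotation vector about the tool's x, y, z in degrees, then the shift along the tool's x, y, z in m, then the gripper command: -1 is shut, 1 is fully open, values between are in proportion. In form: [[[ax, ay, az], [x, y, z], jaw], ...]. A call has 1 to 5 rows; each row is the pose to reach, as a shift and turn from the pose commanded when the call began, along the tool's axes at that moment; what a row does not reach only later rows make up. A row lasts 1/8 s, in which the tool goes at most 62.5 mm and 10.7 degrees, less where a joint would pass 70% of its speed; a pose out of reach is approached as far as the arm can. A call with a gripper value outside its range is refused whole. The fingers move at their own pace and stop on an object; the grip force is fixed at half the most. Time passes only in rows, so rows that repeat a pose let the fingers close. It gives the time, the measured TCP pose, the force, the opening and the grip force at its end, in the units of the state.
- readout.state(): the state, without advancing time (a new reading comes with each control period).
- eyes.read_camera(name): name is "scene" or "top" or "wrist"; returns a dict with "img" (384x512x3 uint8, red, green, blue), "K" (3x3 intrinsics, pixels), "extrinsics" (4x4, takes a point from camera to world coordinates). Camera axes: x right, y up, looking along -z (the intrinsics and any distortion apply to the point x, -y, -z); pixel columns grow to the right and rows downward; lengths in mm; the calibration is good to about 2 mm. A picture is of the moment at which its call begins. There is no depth.
- env.job_done(): hands the job in; it is judged then, once.
Trained networks look in a picture, given as the dict that the camera call returned (one of the last four; its "shot" number tells which), for a name from the list of things; names that differ only in an ending like _2 or _b are one class to them, and where a whole thing is asked for, a point or a joint stands for the part that bears it (a point fixed in the world has none). Each returns a list of dicts, best first, with "score" (0 to 1); they miss things now and then, are a little off and sometimes report something else, mostly with a low value. They report only what shows in the picture. A call takes as long as a camera call. They do not tell look-alikes from the thing itself.
- eyes.cut_out(picture, name): "mask" (384x512 bool, what is visible of it) and "uv" ([column, row] in pixels, amid what is visible of it).
The state is a dict: "t": time; "joints": joint angles; "qvel": joint speeds; "tau": joint torques, N m; "eef_pos": TCP position; "tcp_rot": TCP orientation; "ft_force": force on the tool from outside, world axes, zero at the start; "moment": the same for the moment, N m; "opening": opening from 0.0 (shut) to 1.0 (fully open); "grip_force": force on a finger pad.
Only numpy, scipy, OpenCV 4.12 (cv2) and the standard library are available. Lean on these libraries where they do the work, as an engineer would, in place of code of your own. Each camera call takes 0.05 s, during which the arm holds its last target. There are 200 camera calls.

### The job

Put away the rubber sanding block that lies out in the open in front of the dock (not the one far off beside the bottle): push it with the fingertips, sliding flat on the bench and without lifting it, long way first through the narrow gap between the dock's two round posts until it is fully home against the stop at the back. Leave the tin, the tape measure and the steel cone where they stand, and finish clear of everything.

Things in the scene. Friction and masses are not known exactly. Their poses are not given: they have to be found in the camera images.
- sanding_block: Loose dull dark-red rubber sanding block lying flat on the open bench to the right of the dock, before its mouth (a like one beside the tall bottle at the far left is not meant), a plain brick 60 (its x) by 110 (its y, the long way) by 32 mm high, about 0.1 kg. Origin at the centre of its underside, z up. Either long end may go first.
- dock: Fixed grey steel dock, open on top, no floor plate. Two round steel posts, 28 mm in diameter, 40 mm high, form its mouth: axes at x = +-46.5 mm, y = 0, gap 65 mm. Behind them low side rails, 18 mm high, 10 mm thick, inner faces at x = +-38 mm, run back to the stop. Screw tabs beside the rails reach x = +-70 mm. Origin on the bench midway between the posts; +y points into the dock, z up.
- dock_stop (a point): Middle of the foot of the back stop's front face, on the bench 130 mm behind the dock's origin (dock x = 0, y = +130 mm); same axes as the dock. The stop is a bar 96 mm wide and 30 mm high. With the block home, its origin is at dock y = +75 mm and its near end 20 mm behind the line of the posts' axes, so the fingertips must follow it through the gap.
- tin: Bystander: upright cylindrical food tin, 58 mm in diameter, 72 mm high, loose. Origin at the centre of its underside.
- tape: Bystander: tape measure standing on edge, 40 x 78 x 62 mm high, loose. Origin at the centre of its underside.
- cone: Bystander: small turned cone standing on its base, 40 mm in diameter, 31 mm high, loose. Origin at the centre of its underside.
Not all that is in view belongs to the job. There is more than one size of the dock; the job needs the middle-sized.

How it is judged:
By the outcome, as a careful person would: the job done as asked, in the order asked, and still so for the second after the job is handed in, with the robot touching nothing.
It also fails if it takes over 67 s, if anything falls off the work surface, if the arm or the gripper's body presses on something with over 40 N, if the wrist force passes 120 N, or if a joint passes its speed limit or range.

## Working session

There is one attempt and no reset: what is moved stays moved. The work goes in short steps, Python scripts to look and compute and a tool call to move; the robot and the scene stay as the last step left them, time stands still between calls to the robot, and variables do not carry over. Pictures are saved under pics/ and viewed, at most 12 in all, crops included, and the job is handed in when it is done.

Besides the shell and the picture viewer there is one more tool, called after "Call:" as name(argument=value, ...) on one line, values as JSON. move_arm: Moves the arm, as the interface text tells. Its arguments: {"type":"object","properties":{"plan":{"type":"array","items":{"type":"array"}}},"required":["plan"]}

```bash
mkdir -p pics; ls; cat > h.py <<'E'
import numpy as np,cv2
from cell import readout,eyes,env
def shot(n):
    p=eyes.read_camera(n); return p
def save(p,f,crop=None,s=1.5):
    im=p["img"][:,:,::-1]
    if crop: im=im[crop[1]:crop[3],crop[0]:crop[2]]
    cv2.imwrite("pics/"+f,cv2.resize(im,None,fx=s,fy=s,interpolation=cv2.INTER_CUBIC))
def ray(p,uv):
    K=np.array(p["K"]);E=np.array(p["extrinsics"])
    d=np.linalg.inv(K)@np.array([uv[0],uv[1],1.]); d=np.array([d[0],-d[1],-d[2]])
    return E[:3,3],E[:3,:3]@d
def onz(p,uv,z=0):
    o,d=ray(p,uv); return o+d*(z-o[2])/d[2]
def proj(p,X):
    K=np.array(p["K"]);E=np.array(p["extrinsics"])
    c=E[:3,:3].T@(np.array(X,float)-E[:3,3]); q=K@np.array([c[0],-c[1],-c[2]]); return q[:2]/q[2]
E
python3 - <<'E'
from h import *
print(readout.state())
for c in ("scene","top"):
    p=shot(c); save(p,c+"0.png"); print(p.keys(),p["K"],p["extrinsics"])
    for n in ("sanding_block","dock","tin","tape","cone"):
        for r in eyes.cut_out(p,n)[:4]:
            print(c,n,round(r["score"],2),np.round(r["uv"]),r["mask"].sum(),np.round(onz(p,r["uv"])))
E
```

```text
pics
{'t': 0.0, 'joints': array([-1.22259801e+00,  4.91570895e-01,  1.55947549e+00, -4.09900522e-06,
        1.09167278e+00, -1.05631882e-01]), 'qvel': array([-0.00113924, -0.00105114, -0.00010215,  0.00067564, -0.00120493,
        0.00030554]), 'tau': array([-1.26916104e-03, -6.12645292e+01, -2.58182502e+01,  6.92304969e-02,
        4.83824650e-02, -5.47537695e-05]), 'eef_pos': array([ 273.92301305, -561.49739044,  214.04573218]), 'tcp_rot': array([-3.14047204e+00, -1.15159221e-04,  4.53832023e-01]), 'ft_force': array([0.43352186, 0.32820413, 0.40281515]), 'moment': array([ 0.01377899,  0.04533604, -0.00641604]), 'grip_force': 0.0, 'opening': 0.9988521915485264}
dict_keys(['img', 'K', 'extrinsics', 'shot']) [[421.48722562   0.         251.28967938]
 [  0.         421.48722562 193.60741776]
 [  0.           0.           1.        ]] [[-8.30375814e-01  3.08132793e-01 -4.64252291e-01 -1.16450339e+01]
 [-5.57177823e-01 -4.51139217e-01  6.97155851e-01  9.72065302e+02]
 [ 5.37416461e-03  8.37572438e-01  5.46299853e-01  7.39516590e+02]
 [ 0.00000000e+00  0.00000000e+00  0.00000000e+00  1.0
[... 453 characters left out ...]
65]
 [  0.         378.34753728 192.73449891]
 [  0.           0.           1.        ]] [[ 5.92036089e-02  9.77938610e-01 -2.00327254e-01  3.63267850e+02]
 [-9.98240178e-01  5.86800021e-02 -8.55590764e-03  8.40820855e+01]
 [ 3.38805126e-03  2.00481254e-01  9.79691680e-01  9.79192621e+02]
 [ 0.00000000e+00  0.00000000e+00  0.00000000e+00  1.00000000e+00]]
top sanding_block 0.86 [332. 194.] 1031 [ 572. -100.    0.]
top dock 0.88 [ 97. 273.] 2597 [332. 489.   0.]
top dock 0.87 [202. 281.] 680 [328. 222.   0.]
top dock 0.68 [216. 181.] 1251 [589. 206.   0.]
top tin 0.87 [266. 128.] 534 [746.  83.   0.]
top tape 0.89 [219. 119.] 571 [763. 213.   0.]
top cone 0.68 [264. 268.] 217 [370.  66.   0.]
```

View pics/top0.png

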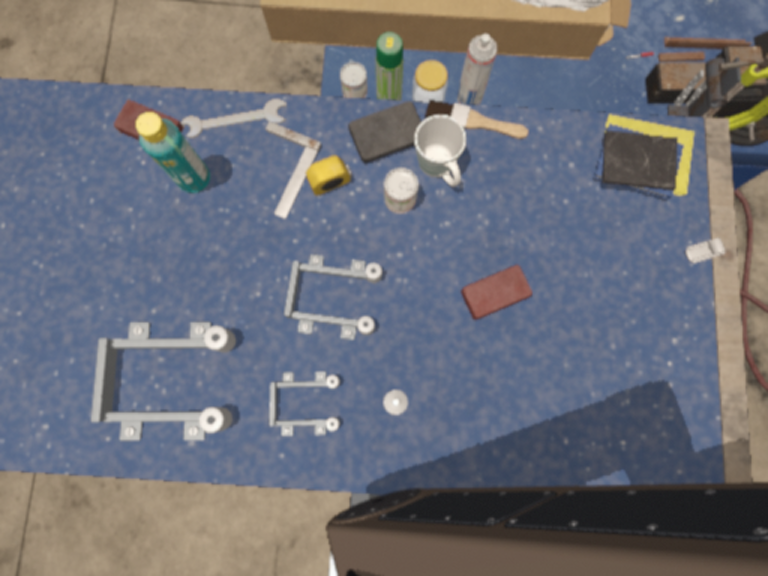

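View pics/scene0.png

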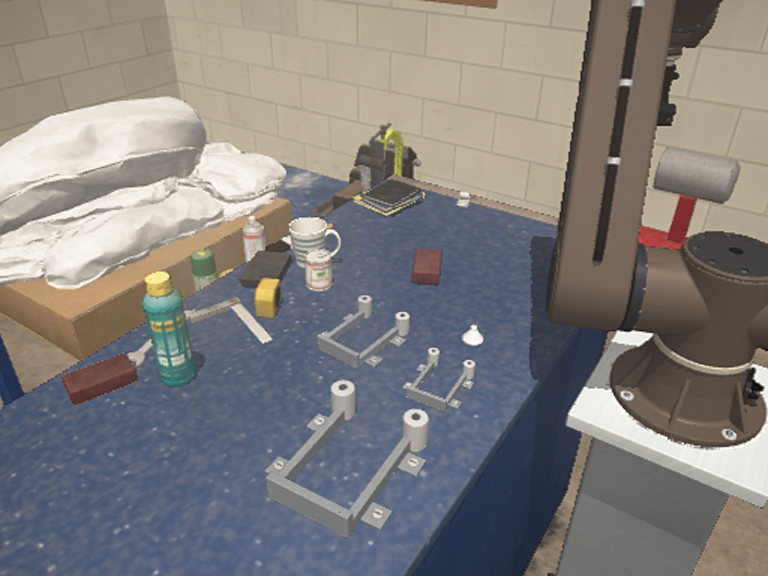

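Three docks show in the top view: large (165,380), middle (333,298) and small (303,404). Two blocks: (497,291) in the open, and (148,120) beside the bottle. The job needs the middle dock and the open block. I'll fit models to their masks and confirm both in a crop.

```bash
cat >> h.py <<'E'
from scipy.optimize import minimize
def cyl(x,y,r,h,n=24):
    a=np.linspace(0,2*np.pi,n,endpoint=False); c=np.c_[x+r*np.cos(a),y+r*np.sin(a)]
    return np.r_[np.c_[c,0*a],np.c_[c,0*a+h]]
def box(x0,x1,y0,y1,h): return np.array([[x,y,z] for x in(x0,x1) for y in(y0,y1) for z in(0,h)],float)
BLOCK=[box(-30,30,-55,55,32)]
DOCK=[cyl(-46.5,0,14,40),cyl(46.5,0,14,40),box(-48,-38,0,130,18),box(38,48,0,130,18),box(-48,48,130,140,30)]
def place(P,q):
    c,s=np.cos(q[2]),np.sin(q[2]); return np.c_[q[0]+c*P[:,0]-s*P[:,1],q[1]+s*P[:,0]+c*P[:,1],P[:,2]]
def render(p,M,q,s=4):
    im=np.zeros((384*s,512*s),np.uint8)
    for P in M:
        u=np.array([proj(p,X) for X in place(P,q)])
        cv2.fillConvexPoly(im,cv2.convexHull(((u+.5)*s-.5).round().astype(np.int32)),255)
    return cv2.resize(im,(512,384),interpolation=cv2.INTER_AREA)/255.
def fit(views,M,q0,d=(10,10,.1)):
    f=lambda q:sum(1-np.minimum(render(p,M,q),m).sum()/np.maximum(render(p,M,q),m).sum() for p,m in views)
    S=np.array([q0]+[np.array(q0)+np.eye(3)[i]*d[i] for i in range(3)])
    r=minimize(f,q0,method="Nelder-Mead",options=dict(initial_simplex=S,xatol=.05,fatol=1e-4,maxiter=150)); return r.x,r.fun/len(views)
def near(p,n,xy,R=90):
    L=[r for r in eyes.cut_out(p,n) if np.hypot(*(onz(p,r["uv"],15)[:2]-xy))<R]
    return L[0]["mask"] if L else None
def overlay(p,MQ,f,crop,s):
    im=cv2.resize(p["img"][:,:,::-1],None,fx=s,fy=s,interpolation=cv2.INTER_CUBIC)
    for M,q in MQ:
        for P in M:
            u=np.array([proj(p,X) for X in place(P,q)]); k=cv2.convexHull((((u+.5)*s-.5)).round().astype(np.int32))
            cv2.polylines(im,[k],True,(0,255,0),1)
    cv2.imwrite("pics/"+f,im[int(crop[1]*s):int(crop[3]*s),int(crop[0]*s):int(crop[2]*s)])
E
python3 - <<'E'
from h import *
t=shot("top"); s=shot("scene")
for nm,M,q0 in(("sanding_block",BLOCK,[572,-100,1.7-np.pi/2+1.57]),("dock",DOCK,[585,155,0.07])):
    V=[(p,near(p,nm,np.array(q0[:2])+(0,55 if nm=="dock" else 0))) for p in (t,s)]
    V=[v for v in V if v[1] is not None]
    best=None
    for y in (-.25,0,.25):
        for v in ([V[:1],V[1:],V] if len(V)>1 else [V]):
            q,e=fit(v,M,[q0[0],q0[1],y]); print(nm,len(v),q.round(3),round(e,3))
            if v is V and (best is None or e<best[1]): best=(q,e)
    if nm=="dock": D=best[0]
    else: B=best[0]
overlay(t,[(BLOCK,B),(DOCK,D)],"fit1.png",(180,150,370,250),4)
for c in (s,):pass
E
```

```text
sanding_block 1 [ 5.6674e+02 -9.5623e+01  4.8400e-01] 0.054
sanding_block 1 [ 5.69300e+02 -1.00079e+02  4.89000e-01] 0.128
sanding_block 2 [ 5.67482e+02 -9.52100e+01  4.84000e-01] 0.096
sanding_block 1 [ 5.67028e+02 -9.49710e+01  4.80000e-01] 0.055
sanding_block 1 [ 5.70593e+02 -1.01596e+02  4.82000e-01] 0.122
sanding_block 2 [ 5.6727e+02 -9.5012e+01  4.7500e-01] 0.097
sanding_block 1 [ 5.67156e+02 -9.53390e+01  4.78000e-01] 0.053
sanding_block 1 [ 5.73056e+02 -1.06646e+02  4.72000e-01] 0.134
sanding_block 2 [ 5.67145e+02 -9.56670e+01  4.78000e-01] 0.097
dock 1 [ 6.21986e+02  9.49580e+01 -1.10000e-01] 0.839
dock 1 [6.36542e+02 1.16692e+02 5.70000e-02] 0.761
dock 2 [ 6.33106e+02  1.18026e+02 -1.00000e-03] 0.781
dock 1 [ 5.40944e+02  1.23414e+02 -6.90000e-02] 0.307
dock 1 [ 5.41807e+02  1.18642e+02 -7.10000e-02] 0.188
dock 2 [ 5.40894e+02  1.22183e+02 -7.60000e-02] 0.265
dock 1 [ 5.40664e+02  1.23025e+02 -7.20000e-02] 0.305
dock 1 [ 5.42344e+02  1.19020e+02 -7.10000e-02] 0.188
dock 2 [ 5.41084e+02  1.22198e+02 -7.40000e-02] 0.266
```

View pics/fit1.png

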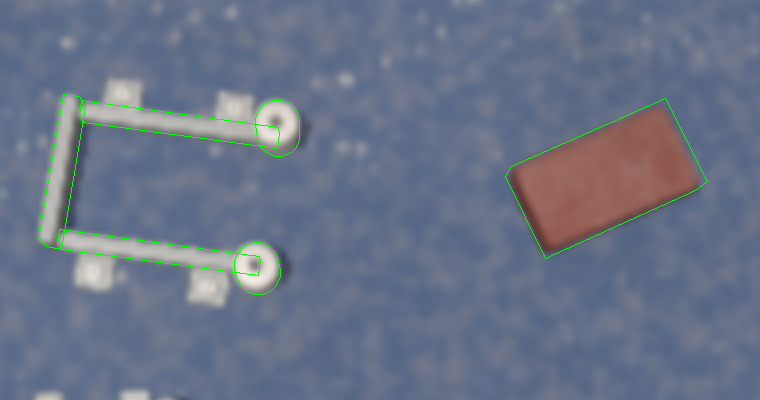

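The middle dock fits its stated size, and the block is the open one at (332,194) in the raw image. The fit outline lies on both. Next I'll refit with the tabs included and plan the approach: two fingers, part open, against the near short end.

```bash
cat >> h.py <<'E'
DOCK+=[box(a,b,y-10,y+10,4) for a,b in((48,70),(-70,-48)) for y in (30,102)]
from scipy.spatial.transform import Rotation as Ro
def rel(tgts,base=None):
    """tgts: [x,y,z,yaw]; print rows relative to the present pose"""
    st=readout.state(); p0=np.array(st["eef_pos"]) if base is None else np.array(base[:3])
    y0=st["tcp_rot"][2] if base is None else base[3]
    R0=Ro.from_euler("xyz",[np.pi,0,y0])
    for t in tgts:
        d=R0.inv().apply(np.array(t[:3])-p0)/1000; w=np.degrees((t[3]-y0))
        print("turn z %.1f"%(-w),"shift",d.round(4))
def measure(D0,B0,dock=True,cams=("top","scene")):
    for c in cams:
        p=shot(c); out=[]
        for nm,M,q in(("dock",DOCK,D0),("sanding_block",BLOCK,B0))[0 if dock else 1:]:
            ctr=np.array(q[:2])+(np.array([5,65]) if nm=="dock" else 0)
            m=near(p,nm,ctr)
            if m is None: print(c,nm,"missed"); continue
            f,e=fit([(p,m)],M,q,(6,6,.05)); print(c,nm,f.round(3),round(e,3)); out.append(f)
        if len(out)==2: D,B=out; reld(D,B)
def reld(D,B):
    r=np.array(B[:2])-D[:2]; c,s=np.cos(D[2]),np.sin(D[2])
    print("  block in dock: x %.1f y %.1f yaw %.3f"%(c*r[0]+s*r[1],-s*r[0]+c*r[1],B[2]-D[2]))
E
python3 - <<'E'
from h import *
measure([541,121,-.073],[567,-95.5,.478])
rel([[608,-175,150,2.05],[608,-175,8,2.05]])
E
```

```text
top dock [ 5.41046e+02  1.23686e+02 -7.10000e-02] 0.128
top sanding_block [ 5.66786e+02 -9.52280e+01  4.49000e-01] 0.069
  block in dock: x 41.3 y -216.5 yaw 0.520
scene dock [ 5.42614e+02  1.19127e+02 -7.30000e-02] 0.173
scene sanding_block [ 5.69831e+02 -1.02895e+02  4.63000e-01] 0.078
  block in dock: x 43.3 y -219.4 yaw 0.536
turn z -91.5 shift [ 0.4697 -0.2012  0.0646]
turn z -91.5 shift [ 0.4697 -0.2012  0.2066]
```

Call:
move_arm(plan=[[[0,0,-90],[0.47,-0.2,0.065],-0.4],[[0,0,-90],[0.47,-0.2,0.065],-0.4],[[0,0,-90],[0.47,-0.2,0.065],-0.4],[[0,0,-90],[0.47,-0.2,0.065],-0.4],[[0,0,-90],[0.47,-0.2,0.065],-0.4]])

```text
t: 1.82
eef_pos: [478.3, -326.1, 175.2]
tcp_rot: [3.141, 0.0, 1.397]
ft_force: [0.5, -0.3, -0.1]
opening: 0.529
grip_force: 0.0
```

```bash
python3 - <<'E'
from h import *
s=readout.state();print(s["t"],s["eef_pos"],s["tcp_rot"],s["joints"],s["opening"]*95)
rel([[610,-178,150,2.04],[610,-178,8,2.04]])
E
```

```text
1.825 [ 478.34595272 -326.07406046  175.16110398] [3.14106792e+00 3.52436835e-04 1.39727445e+00] [-7.12383504e-01  4.68477275e-01  1.72027113e+00 -4.07780857e-05
  9.52213019e-01 -5.38838084e-01] 50.27629800797247
turn z -36.8 shift [0.1686 0.1041 0.0252]
turn z -36.8 shift [0.1686 0.1041 0.1672]
```

Call:
move_arm(plan=[[[0,0,-36.8],[0.1686,0.1041,0.025],-0.4],[[0,0,-36.8],[0.1686,0.1041,0.025],-0.4],[[0,0,-36.8],[0.1686,0.1041,0.025],-0.4],[[0,0,-36.8],[0.1686,0.1041,0.025],-0.4],[[0,0,-36.8],[0.1686,0.1041,0.08],-0.4]])

```text
t: 2.45
eef_pos: [612.6, -179.7, 97.5]
tcp_rot: [3.137, 0.006, 2.037]
ft_force: [0.9, -0.6, -0.8]
opening: 0.299
grip_force: 0.0
```

```bash
python3 - <<'E'
from h import *
s=readout.state();print(s["t"],s["eef_pos"],s["tcp_rot"],s["opening"]*95)
measure([541.5,122,-.073],[567,-97,.46])
p=shot("wrist"); save(p,"w1.png",s=1.3); print(p["extrinsics"],np.array(p["K"]).ravel())
s=readout.state();print(s["t"],s["eef_pos"],s["tcp_rot"],s["opening"]*95)
rel([[610,-178,8,2.04]])
E
```

```text
2.45 [ 612.55709706 -179.66700473   97.50157048] [3.13663911 0.00569201 2.03696081] 28.417007288446147
top dock [ 5.41738e+02  1.24592e+02 -6.50000e-02] 0.462
top sanding_block missed
scene dock missed
scene sanding_block [ 5.69062e+02 -9.96880e+01  4.74000e-01] 0.173
[[ 8.95280134e-01 -4.25828046e-01 -1.30934934e-01  5.73714706e+02]
 [ 4.45499274e-01  8.57031082e-01  2.58897898e-01 -1.07152564e+02]
 [ 1.96932191e-03 -2.90117563e-01  9.56988987e-01  2.67951038e+02]
 [ 0.00000000e+00  0.00000000e+00  0.00000000e+00  1.00000000e+00]] [305.69224162   0.         255.45119404   0.         305.69224162
 190.33562274   0.           0.           1.        ]
2.8 [ 610.40894938 -180.92101308   97.17879977] [3.13984850e+00 2.08550637e-03 2.03304423e+00] 28.721120598893997
turn z -0.4 shift [0.0028 0.0009 0.0892]
```

View pics/w1.png

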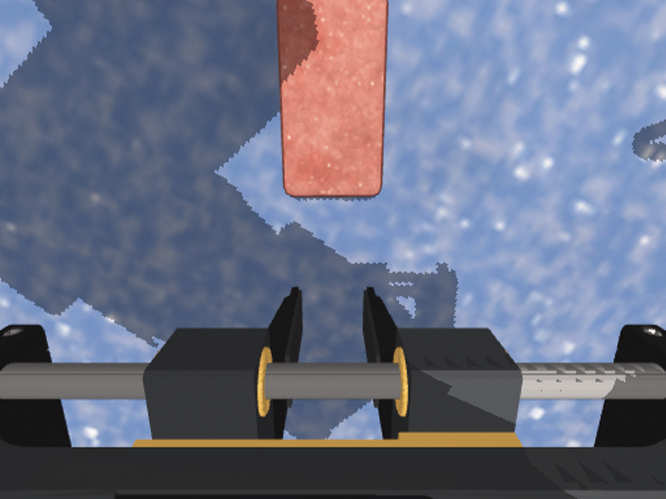

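The wrist view looks along the push. The block is dead ahead with its near edge at (333,197), and the fingertips straddle its centre line at (300–365,290). Now lower.

Call:
move_arm(plan=[[[0,0,0],[0.003,0.001,0.045],-0.4],[[0,0,0],[0.003,0.001,0.089],-0.4],[[0,0,0],[0.003,0.001,0.089],-0.4]])

```text
t: 3.18
eef_pos: [608.4, -177.1, 5.1]
tcp_rot: [-3.139, -0.002, 2.033]
ft_force: [-0.9, 0.4, -0.1]
opening: 0.303
grip_force: 0.0
```

```bash
cat >> h.py <<'E'
def path(D,B,d,R,n,gap=65.,z=8.,step=12.):
    """block-centre path: straight d, then arc R to dock heading, as tool rows (relative to present pose)"""
    th=B[2]; c=np.array(B[:2],float); T=[]
    for i in range(n):
        if i>0:
            if i*step<=d+1e-6 or th<=D[2]+1e-6: w=0
            else: w=min(step/R,th-D[2])
            th-=w/2; c=c+step*np.array([-np.sin(th),np.cos(th)]); th-=w/2
        h=np.array([-np.sin(th),np.cos(th)]); T.append([*(c-gap*h),z,th+np.pi/2])
    print("end centre",c.round(1),"yaw",round(th,3)); rel(T)
E
python3 - <<'E'
from h import *
s=readout.state();print(s["t"],s["eef_pos"],s["tcp_rot"],s["ft_force"])
measure([541.5,122,-.073],[567,-97,.46],dock=False,cams=("wrist","scene"))
path([541.5,122,-.072],[567.5,-97,.465],30,196,5,step=15)
E
```

```text
3.175 [ 608.38660591 -177.09613808    5.14014296] [-3.13943452e+00 -2.34222940e-03  2.03318353e+00] [-0.88183709  0.43457343 -0.10973217]
wrist sanding_block [ 5.66323e+02 -9.26990e+01  4.76000e-01] 0.04
scene sanding_block [ 5.70467e+02 -1.02147e+02  5.06000e-01] 0.109
end centre [542.7 -42.4] yaw 0.312
turn z -0.1 shift [ 0.0264 -0.0022  0.0006]
turn z -0.1 shift [ 0.0414 -0.0022  0.0006]
turn z -0.1 shift [ 0.0564 -0.0023  0.0006]
turn z 4.2 shift [ 0.0716 -0.0067  0.0006]
turn z 8.6 shift [ 0.087  -0.01    0.0006]
```

Call:
move_arm(plan=[[[0,0,0],[0.014,-0.001,0],-0.4],[[0,0,0],[0.026,-0.002,0],-0.4],[[0,0,0],[0.034,-0.002,0],-0.4],[[0,0,0],[0.044,-0.002,0],-0.4],[[0,0,0],[0.044,-0.002,0],-0.4]])

```text
t: 4.0
eef_pos: [587.5, -137.9, 6.2]
tcp_rot: [-3.141, -0.0, 2.034]
ft_force: [0.6, -0.4, 0.5]
opening: 0.301
grip_force: 0.0
```

```bash
python3 - <<'E'
from h import *
measure([541.5,122,-.073],[562,-84,.47],cams=("wrist","scene"))
s=readout.state();print(s["t"],s["eef_pos"],s["tcp_rot"],s["ft_force"])
E
```

```text
wrist dock missed
wrist sanding_block [ 5.5748e+02 -7.4616e+01  4.6100e-01] 0.04
scene dock [ 5.42145e+02  1.20362e+02 -7.80000e-02] 0.108
scene sanding_block [ 5.6167e+02 -8.4537e+01  5.0900e-01] 0.127
  block in dock: x 35.5 y -202.7 yaw 0.588
4.3 [ 587.87413127 -138.91707899    6.07281019] [-3.14150810e+00 -6.35095666e-07  2.03330584e+00] [0.16783375 0.33016091 0.15573344]
```

```bash
python3 - <<'E'
from h import *
path([541.6,122,-.074],[558.8,-80.7,.4625],10,199,13,z=6.5,step=10)
E
```

```text
end centre [534.2  35. ] yaw -0.074
turn z 0.0 shift [ 0.0001 -0.     -0.0004]
turn z 0.0 shift [ 0.0101 -0.     -0.0004]
turn z 2.9 shift [ 0.0202 -0.0031 -0.0004]
turn z 5.8 shift [ 0.0304 -0.0056 -0.0004]
turn z 8.6 shift [ 0.0407 -0.0075 -0.0004]
turn z 11.5 shift [ 0.0511 -0.009  -0.0004]
turn z 14.4 shift [ 0.0616 -0.01   -0.0004]
turn z 17.3 shift [ 0.0721 -0.0104 -0.0004]
turn z 20.2 shift [ 0.0826 -0.0103 -0.0004]
turn z 23.0 shift [ 0.0931 -0.0096 -0.0004]
turn z 25.9 shift [ 0.1036 -0.0084 -0.0004]
turn z 28.8 shift [ 0.114  -0.0067 -0.0004]
turn z 30.7 shift [ 0.1237 -0.0037 -0.0004]
```

Call:
move_arm(plan=[[[0,0,0],[0.01,0,0],-0.4],[[0,0,2.9],[0.0202,-0.0031,0],-0.4],[[0,0,5.8],[0.0304,-0.0056,0],-0.4],[[0,0,8.6],[0.0407,-0.0075,0],-0.4],[[0,0,11.5],[0.0511,-0.009,0],-0.4]])

```text
t: 4.92
eef_pos: [556.4, -96.3, 6.2]
tcp_rot: [-3.141, -0.0, 1.831]
ft_force: [-0.1, -0.6, -0.8]
opening: 0.298
grip_force: 0.2
```

```bash
python3 - <<'E'
from h import *
measure([541.6,121.5,-.074],[538,-30,.27],cams=("wrist","top","scene"))
s=readout.state();print(s["t"],s["eef_pos"],s["tcp_rot"],s["ft_force"])
E
```

```text
wrist dock missed
wrist sanding_block [ 5.39797e+02 -2.92590e+01  2.61000e-01] 0.052
top dock missed
top sanding_block missed
scene dock [ 5.4185e+02  1.1954e+02 -7.7000e-02] 0.113
scene sanding_block [ 5.4203e+02 -3.8843e+01  3.2900e-01] 0.15
  block in dock: x 12.4 y -157.9 yaw 0.406
5.375 [557.10665278 -97.23683987   6.14680633] [3.14147605e+00 1.64069639e-04 1.83297830e+00] [-0.09701829  0.83393574 -0.01647005]
```

```bash
python3 - <<'E'
from h import *
path([541.7,121.5,-.075],[540.3,-34.4,.262],0,199,9,z=6.5,step=10)
E
```

```text
end centre [535.  45.] yaw -0.075
turn z 0.0 shift [ 0.      0.     -0.0004]
turn z 2.9 shift [ 0.0101 -0.003  -0.0004]
turn z 5.8 shift [ 0.0203 -0.0055 -0.0004]
turn z 8.6 shift [ 0.0307 -0.0075 -0.0004]
turn z 11.5 shift [ 0.0411 -0.0089 -0.0004]
turn z 14.4 shift [ 0.0516 -0.0099 -0.0004]
turn z 17.3 shift [ 0.0621 -0.0103 -0.0004]
turn z 19.3 shift [ 0.0723 -0.0093 -0.0004]
turn z 19.3 shift [ 0.0817 -0.006  -0.0004]
```

Call:
move_arm(plan=[[[0,0,2.9],[0.0101,-0.003,0],-0.4],[[0,0,5.8],[0.0203,-0.0055,0],-0.4],[[0,0,8.6],[0.0307,-0.0075,0],-0.4],[[0,0,11.5],[0.0411,-0.0089,0],-0.4],[[0,0,14.4],[0.0516,-0.0099,0],-0.4]])

```text
t: 6.0
eef_pos: [534.0, -49.6, 6.2]
tcp_rot: [3.141, 0.0, 1.58]
ft_force: [0.4, -0.1, -0.7]
opening: 0.295
grip_force: 0.2
```

```bash
python3 - <<'E'
from h import *
measure([541.6,121.5,-.074],[534,20,.01],cams=("wrist","top","scene"))
s=readout.state();print(s["t"],s["eef_pos"],s["tcp_rot"],s["ft_force"])
p=shot("wrist"); save(p,"w2.png",s=1.3)
E
```

```text
wrist dock missed
wrist sanding_block [5.34625e+02 1.91250e+01 3.00000e-03] 0.042
top dock missed
top sanding_block missed
scene dock [ 5.41857e+02  1.20524e+02 -7.90000e-02] 0.111
scene sanding_block [5.39587e+02 8.74500e+00 1.00000e-01] 0.177
  block in dock: x 6.6 y -111.6 yaw 0.180
6.45 [534.1469739  -50.04251633   6.14136341] [3.14152816e+00 1.04831648e-04 1.58160403e+00] [-0.74912686 -0.39380839  0.19803235]
```

View pics/w2.png

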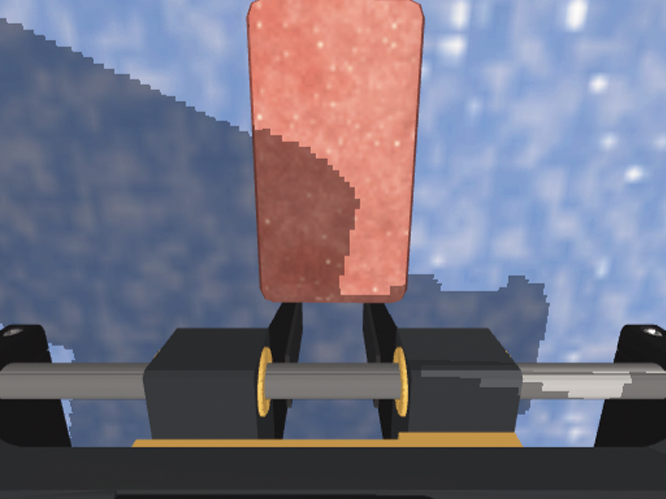

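```bash
python3 - <<'E'
from h import *
path([541.7,121.5,-.075],[533.4,15,.011],0,195,5,z=6.5,step=8.5)
E
```

```text
end centre [535.2  48.9] yaw -0.075
turn z -0.0 shift [-0.     -0.     -0.0003]
turn z 2.5 shift [ 0.0086 -0.0027 -0.0003]
turn z 4.9 shift [ 0.0172 -0.0049 -0.0003]
turn z 4.9 shift [ 0.0257 -0.0042 -0.0003]
turn z 4.9 shift [ 0.0342 -0.0034 -0.0003]
```

Call:
move_arm(plan=[[[0,0,2.5],[0.0086,-0.0027,0],-0.4],[[0,0,4.9],[0.0172,-0.0049,0],-0.4],[[0,0,4.9],[0.0257,-0.0042,0],-0.4],[[0,0,4.9],[0.0257,-0.0042,0],-0.4]])

```text
t: 7.0
eef_pos: [529.7, -23.7, 6.2]
tcp_rot: [3.141, 0.0, 1.498]
ft_force: [0.4, -1.1, -0.4]
opening: 0.298
grip_force: 0.0
```

```bash
python3 - <<'E'
from h import *
measure([541.6,121.5,-.075],[535,40,-.075],cams=("wrist","scene"))
s=readout.state();print(s["t"],s["eef_pos"],s["tcp_rot"],s["ft_force"])
p=shot("wrist"); save(p,"w3.png",s=1.3)
p=shot("scene"); overlay(p,[(DOCK,[541.8,120.5,-.077])],"s3.png",(190,150,310,260),5)
E
```

```text
wrist dock missed
wrist sanding_block [ 5.35667e+02  4.57620e+01 -7.90000e-02] 0.04
scene dock [ 5.42020e+02  1.20532e+02 -7.70000e-02] 0.11
scene sanding_block [ 5.37213e+02  3.61750e+01 -4.00000e-03] 0.199
  block in dock: x 1.7 y -84.5 yaw 0.073
7.3 [529.59946115 -24.28878087   6.16592282] [3.14155063e+00 8.59183206e-05 1.49596151e+00] [-0.39648516 -0.02358995 -0.87341876]
```

View pics/w3.png

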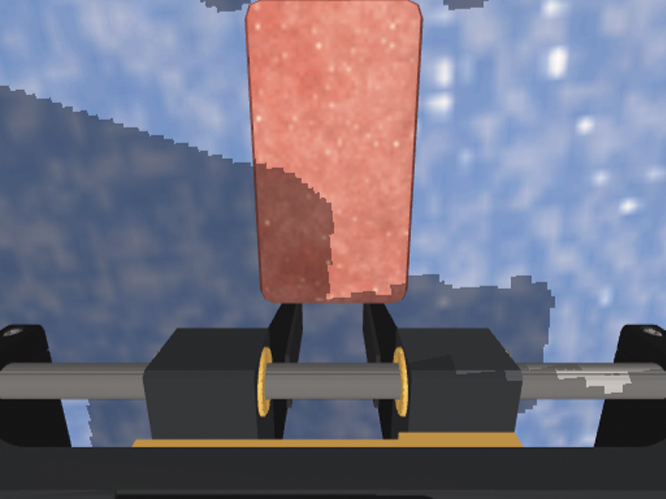

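View pics/s3.png

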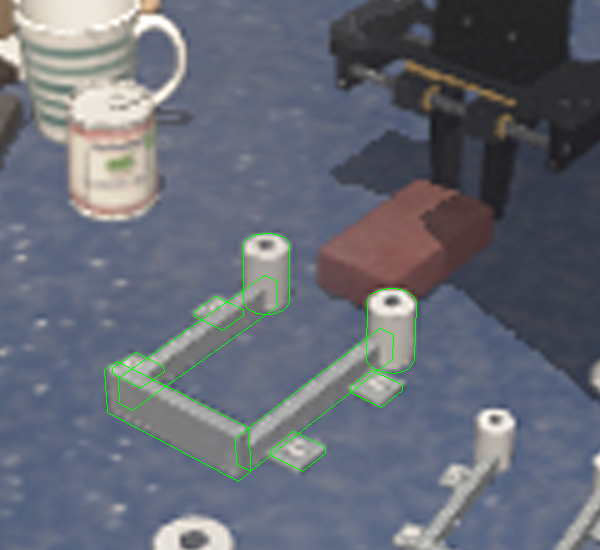

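The block is aligned with the dock axis within about 0.5 mm. In the scene crop the dock model sits exactly on the posts at (265,245) and (392,300), with the block just short of them. Push slowly in to where the wrist camera sees the posts.

Call:
move_arm(plan=[[[0,0,0],[0.007,0,0],-0.4],[[0,0,0],[0.014,0,0],-0.4],[[0,0,0],[0.021,0,0],-0.4],[[0,0,0],[0.028,0,0],-0.4],[[0,0,0],[0.028,0,0],-0.4]])

```text
t: 8.02
eef_pos: [531.7, 4.5, 6.2]
tcp_rot: [3.142, 0.0, 1.497]
ft_force: [0.3, 0.7, 0.6]
opening: 0.297
grip_force: 0.0
```

```bash
python3 - <<'E'
from h import *
measure([542,120.5,-.077],[537,73,-.075],dock=False,cams=("wrist",))
s=readout.state();print(s["t"],s["eef_pos"],s["tcp_rot"],s["ft_force"])
p=shot("wrist"); overlay(p,[(DOCK[:2],[542,120.5,-.077])],"w4.png",(0,0,512,384),1.3)
E
```

```text
wrist sanding_block [ 5.37539e+02  7.44320e+01 -7.40000e-02] 0.04
8.125 [531.66978759   3.96267537   6.19986609] [3.14150582e+00 6.75727087e-05 1.49629291e+00] [-0.39439218  0.04461471  0.33219029]
```

View pics/w4.png

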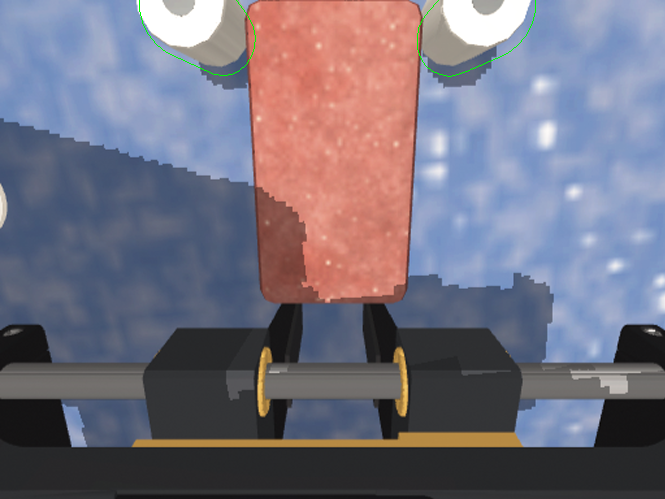

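The block's front is between the posts, centred: left post inner edge at about 247, right at about 423, block 248–421. Continue straight.

Call:
move_arm(plan=[[[0,0,0],[0.007,0,0],-0.4],[[0,0,0],[0.014,0,0],-0.4],[[0,0,0],[0.021,0,0],-0.4],[[0,0,0],[0.028,0,0],-0.4],[[0,0,0],[0.035,0,0],-0.4]])

```text
t: 8.8
eef_pos: [534.3, 39.3, 6.2]
tcp_rot: [3.142, 0.0, 1.496]
ft_force: [-0.3, -0.5, 0.4]
opening: 0.304
grip_force: 0.3
```

```bash
python3 - <<'E'
from h import *
measure([542,120.5,-.077],[540,108,-.075],dock=False,cams=("wrist",))
s=readout.state();print(s["t"],s["eef_pos"],s["tcp_rot"],s["ft_force"])
p=shot("wrist"); overlay(p,[(DOCK[:2],[542,120.5,-.077])],"w5.png",(0,0,512,384),1.3)
E
```

```text
wrist sanding_block [ 5.39826e+02  1.08305e+02 -8.80000e-02] 0.054
8.9 [534.27989838  39.50083562   6.17218319] [3.14153225e+00 3.78407127e-05 1.49684076e+00] [ 0.3903182  -0.09481628  0.55271427]
```

View pics/w5.png

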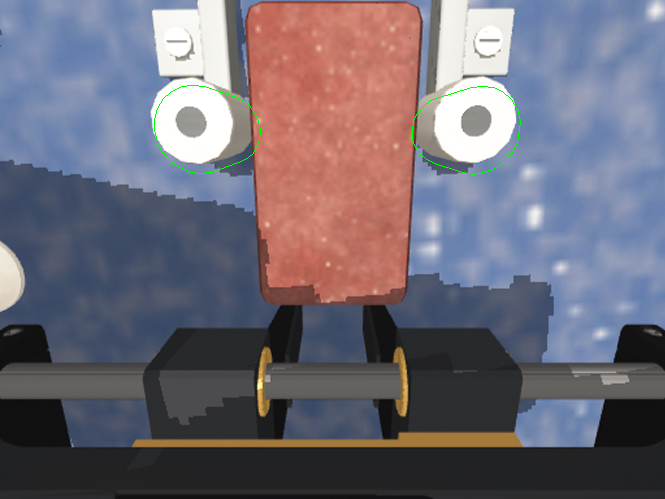

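Block centred in the gap (posts 191/476, mid 333.5, block mid 333.5). Continue.

Call:
move_arm(plan=[[[0,0,0],[0.01,0,0],-0.4],[[0,0,0],[0.02,0,0],-0.4],[[0,0,0],[0.03,0,0],-0.4],[[0,0,0],[0.04,0,0],-0.4],[[0,0,0],[0.05,0,0],-0.4]])

```text
t: 9.57
eef_pos: [538.0, 89.4, 6.2]
tcp_rot: [3.142, 0.0, 1.496]
ft_force: [0.9, -0.2, -0.2]
opening: 0.298
grip_force: 0.2
```

Call:
move_arm(plan=[[[0,0,0],[0.008,0,0],-0.4],[[0,0,0],[0.016,0,0],-0.4],[[0,0,0],[0.024,0,0],-0.4],[[0,0,0],[0.032,0,0],-0.4],[[0,0,0],[0.032,0,0],-0.4]])

```text
t: 10.2
eef_pos: [540.4, 121.1, 6.2]
tcp_rot: [3.141, -0.0, 1.497]
ft_force: [0.6, -0.1, 0.3]
opening: 0.301
grip_force: 0.0
```

```bash
python3 - <<'E'
from h import *
s=readout.state();print(s["t"],s["eef_pos"],s["tcp_rot"],s["ft_force"])
p=shot("wrist"); save(p,"w6.png",s=1.3)
E
```

```text
10.2 [540.42248333 121.07911574   6.15768755] [ 3.14144395e+00 -3.68818992e-07  1.49663732e+00] [ 0.59921673 -0.1051634   0.34292491]
```

View pics/w6.png

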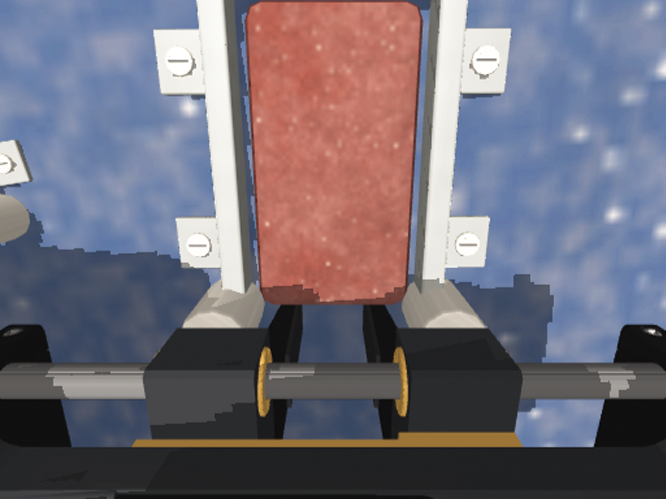

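Between the rails and centred, no contact force yet. Creep on to the stop.

Call:
move_arm(plan=[[[0,0,0],[0.003,0,0],-0.4],[[0,0,0],[0.006,0,0],-0.4],[[0,0,0],[0.006,0,0],-0.4]])

```text
t: 10.62
eef_pos: [540.9, 126.6, 6.2]
tcp_rot: [3.142, 0.0, 1.496]
ft_force: [-0.6, -0.5, -1.4]
opening: 0.299
grip_force: 0.0
```

Call:
move_arm(plan=[[[0,0,0],[0.0015,0,0],-0.4],[[0,0,0],[0.0015,0,0],-0.4]])

```text
t: 10.88
eef_pos: [541.0, 128.1, 6.2]
tcp_rot: [3.141, 0.0, 1.496]
ft_force: [0.1, 0.4, 0.8]
opening: 0.299
grip_force: 0.0
```

Call:
move_arm(plan=[[[0,0,0],[0.0015,0,0],-0.4],[[0,0,0],[0.0015,0,0],-0.4]])

```text
t: 11.12
eef_pos: [541.1, 129.6, 6.2]
tcp_rot: [3.141, 0.0, 1.496]
ft_force: [0.3, 0.4, -0.7]
opening: 0.301
grip_force: 0.0
```

Call:
move_arm(plan=[[[0,0,0],[0.0015,0,0],-0.4],[[0,0,0],[0.0015,0,0],-0.4]])

```text
t: 11.38
eef_pos: [541.2, 131.1, 6.2]
tcp_rot: [3.142, 0.0, 1.496]
ft_force: [0.2, 0.3, -0.6]
opening: 0.305
grip_force: 0.0
```

Call:
move_arm(plan=[[[0,0,0],[0.001,0,0],-0.4],[[0,0,0],[0.001,0,0],-0.4]])

```text
t: 11.62
eef_pos: [541.4, 131.3, 6.2]
tcp_rot: [3.141, 0.001, 1.496]
ft_force: [0.9, -6.6, 0.1]
opening: 0.298
grip_force: 3.3
```

Call:
move_arm(plan=[[[0,0,0],[0.001,0,0],-0.4],[[0,0,0],[0.001,0,0],-0.4]])

```text
t: 11.88
eef_pos: [541.5, 131.4, 6.2]
tcp_rot: [-3.142, 0.002, 1.496]
ft_force: [0.4, -15.5, 1.2]
opening: 0.302
grip_force: 7.6
```

The force rises to 15 N at TCP y = 131.4, against about 130.5 predicted, so the block is on the stop. Back straight out, then up and away.

Call:
move_arm(plan=[[[0,0,0],[-0.004,0,0],-0.4],[[0,0,0],[-0.03,0,0],-0.4],[[0,0,0],[-0.07,0,0],-0.4],[[0,0,0],[-0.1,0,-0.03],-0.4],[[0,0,0],[-0.14,0,-0.08],-0.4]])

```text
t: 12.5
eef_pos: [530.2, -6.4, 84.8]
tcp_rot: [-3.139, -0.0, 1.496]
ft_force: [0.2, -0.2, 1.0]
opening: 0.301
grip_force: 0.0
```

Call:
move_arm(plan=[[[0,0,0],[-0.05,0,-0.03],-0.4],[[0,0,0],[-0.11,0,-0.06],-0.4],[[0,0,0],[-0.17,0,-0.08],-0.4],[[0,0,0],[-0.23,0,-0.1],-0.4],[[0,0,0],[-0.28,0,-0.1],-0.4]])

```text
t: 13.12
eef_pos: [510.0, -287.1, 186.6]
tcp_rot: [3.139, 0.001, 1.496]
ft_force: [0.6, 0.3, -1.1]
opening: 0.303
grip_force: 0.0
```

```bash
python3 - <<'E'
from h import *
measure([542,121.5,-.076],[547,196,-.075],cams=("top","scene"))
s=readout.state();print(s["t"],s["eef_pos"],s["tcp_rot"],s["ft_force"],s["qvel"].round(3))
p=shot("top"); save(p,"t7.png",(170,80,330,290),2.8)
for n in ("tin","tape","cone"): print(n,[np.round(onz(p,r["uv"])) for r in eyes.cut_out(p,n)[:1]])
E
```

```text
top dock [ 5.41433e+02  1.24081e+02 -6.20000e-02] 0.206
top sanding_block [ 5.46647e+02  1.96585e+02 -6.80000e-02] 0.071
  block in dock: x 0.7 y 72.7 yaw -0.006
scene dock [ 5.43057e+02  1.18604e+02 -6.20000e-02] 0.242
scene sanding_block [ 5.50747e+02  1.85060e+02 -9.00000e-03] 0.246
  block in dock: x 3.6 y 66.8 yaw 0.053
13.425 [ 509.94790786 -283.87715569  184.77821779] [-3.14108538e+00 -5.08952090e-04  1.49658434e+00] [ 0.06144688  0.22676055 -0.02546498] [ 0.014 -0.004 -0.002 -0.001  0.001 -0.002]
tin [array([746.,  83.,   0.])]
tape [array([770., 216.,   0.])]
cone [array([369.,  64.,   0.])]
```

View pics/t7.png

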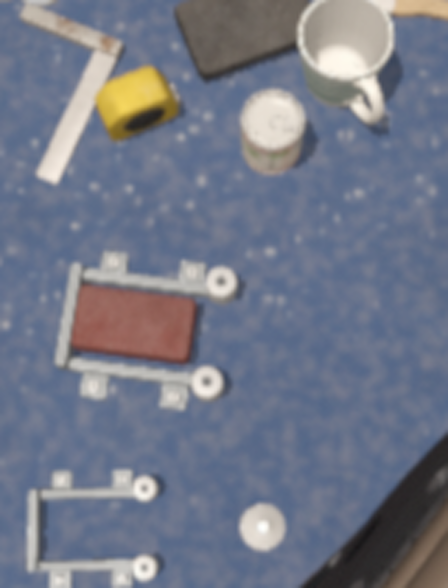

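The block is home against the stop at (72,315), inside the rails, and the tin, tape and cone have not moved. The arm is clear.

```bash
python3 -c "
from h import *
print(env.job_done())"
```

```text
the job is handed in; nothing more can be done
None
```

The open sanding block was pushed long way first between the middle dock's posts until it rested against the stop, the tin, tape and cone were left where they stood, the arm finished clear, and the job was handed in at about 13.5 s.

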